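Hang the brass tram end frame on the drying hook

ROBOT

A 6-joint arm with a two-finger parallel gripper is mounted at the origin on the work surface. World frame = base frame: x ahead of the robot, y to its left, z up, the work surface at z = 0. Lengths are in m, angles in rad, forces in N, time in s.
With the tool pointing down it reaches from about 0.375 to 0.975 m from the base axis. Payload 3.8 kg.
Tool frame: the origin (TCP) lies midway between the tips of the shut fingers; the grasp point (between the pads) lies 19 mm behind it; z points along the fingers, y is the line along which they close (so a half turn about z gives the same grasp; the last joint's range is limited). The gripper opens to 85 mm and grips with 20 to 120 N. Pads are 22 mm wide; open, the fingers measure 114 mm over their backs; the gripper's body (76 mm by 85 mm) begins 54 mm behind the grasp point. The pads swing forward as they close: fully open they stand 13 mm farther back than shut.
Start: joints at [1.221, 0.264, 1.604, -0, 1.274, -0.037], TCP at [0.208, 0.642, 0.231] pointing down, gripper open.
Joint ranges: [-2.63, 2.63], [-0.94, 2.18], [0.31, 2.57], [-1.31, 4.45], [0, 2.66], [-2.55, 2.55]. Speed limits (rad/s): [2.57, 2.57, 3.14, 3.14, 3.14, 3.14].

INTERFACE

Orientations are given as a rotation vector (axis times angle).
In Python, from workcell import bot gives the robot as it stands.
- The arm moves only by the tool jog_arm, never from a script. Its argument "motion" is a list of rows, each a list of 5 numbers: the opening, from -1 (shut) to 1 (fully open), then the shift along the tool's x, y, z in mm, then the turn about the tool's z in degrees. In form: [[claw, x, y, z, twist], ...]. A call has 1 to 10 rows; each row shifts and turns the commanded pose from where the row before left it, along the tool's axes as they then stand; what a row does not reach is not made up. A row lasts 1/12 s, in which the tool goes at most 41.7 mm and 7.16 degrees, less where a joint would pass 70% of its speed; a pose out of reach is approached as far as the arm can. A call with a gripper value outside its range is refused whole. The fingers move at their own pace and stop on an object; "force" is the grip in N (left out, the last holds). Time passes only in rows, so rows that do not move let the fingers close. It gives the time, the measured TCP pose, the force, the opening and the grip force at its end, in the units of the state.
- bot.read_state(): the state, without advancing time (a new reading comes with each control period).
- bot.read_camera(name): name is "scene" or "top"; returns (picture, depth): 480x640x3 uint8, red, green, blue; 480x640 float32, m along the optical axis (not along the pixel's ray), 0 where there is no reading.
- bot.get_calibration(name): a dict with "vfov" (degrees; the focal length in pixels is half the picture's height over the tangent of half this angle, whatever the lens; pixels are square), "cx", "cy" (the principal point, pixels), "rvec" (rotation vector, rad) and "tvec" (3), from world to camera coordinates, as OpenCV has them. Camera axes: x right, y down, z forward; pixel columns grow to the right and rows downward; lengths in m; the calibration is good to about 2 mm. A picture is of the moment at which its call begins. get_calibration takes no time and is no camera call.
- bot.finish_job(): hands the job in; it is judged then, once.
The state is a dict: "time": time; "q": joint angles; "joint_vel": joint speeds; "joint_torque": joint torques, N m; "tool_pos": TCP position; "tcp_rot": TCP orientation; "wrist_force": force on the tool from outside, world axes, zero at the start; "torque": the same for the moment, N m; "width": opening from 0.0 (shut) to 1.0 (fully open); "grip_force": force on a finger pad.
Only numpy, scipy, OpenCV 4.12 (cv2) and the standard library are available. Lean on these libraries where they do the work, as an engineer would, in place of code of your own. Each camera call takes 0.05 s, during which the arm holds its last target. There are 200 camera calls.

TASK

Three brass frames of a model tram stand in the grooved wooden rack. Take the tall end frame, the one with a single large window, thread its window sideways over the tip of the drying stand's hook and lower it into the throat, so that it hangs there by the upper edge of its window, upright, still and let go. Leave the other two frames standing in the rack.

Things in the scene. Friction and masses are not known exactly. Their poses are not given: they have to be found in the camera images.
- end_frame: Brass plate, 8 mm thick (x), 80 wide (y), 147 tall (z up), 0.55 kg. Origin: top middle of the window, mid-thickness. Window 50 wide, from z=-52 to 0 (9 lower at its top corners). Solid header z 0 to 50 (top 26 mm: 52 wide): pinch from above across the 8 mm. Lower edge z=-97, loose in the rack's groove (18 deep, 11 wide, along y; rack top 30 mm over bench): lift straight up. Faces alike.
- drying_stand: Fixed steel stand. Origin: underside centre of its round base (100 mm wide). Post 12 mm thick, 186 tall, at the origin. From its top an 8 mm rod runs to the stand's -x at y=0: level throat x=-33 to -57, rod top z=174; free tip x=-75, rising to z=186. Thread the frame from beyond the tip along +x, frame x along stand x (either way round); hung, frame origin is at about (-45, 0, 174) mm.
- twin_frame: Bystander in the rack: flat brass frame 8 mm thick (x), 80 wide (y), 122 tall, with two narrow windows side by side. Origin: centre of its lower edge. The rack's three places are 115 mm apart along y, in any order.
- side_frame: Bystander in the rack: flat brass frame 8 mm thick (x), 96 wide (y), 100 tall, with three narrow windows. Origin: centre of its lower edge.
Not all that is in view belongs to the job. Of the things like the drying_stand, leave any that is turquoise; of the rest the larger one is meant.

How it is judged:
By the outcome, as a careful person would: the job done as asked, in the order asked, and still so for the second after the job is handed in, with the robot touching nothing.
It also fails if it takes over 38 s, if anything falls off the work surface, if the arm or the gripper's body presses on something with over 40 N, if the wrist force passes 120 N, or if a joint passes its speed limit or range.

## Working session

There is one attempt and no reset: what is moved stays moved. The work goes in short steps, Python scripts to look and compute and a tool call to move; the robot and the scene stay as the last step left them, time stands still between calls to the robot, and variables do not carry over. Pictures are saved under pics/ and viewed, at most 10 in all, crops included, and the job is handed in when it is done.

Besides the shell and the picture viewer there is one more tool, called after "Request:" by a JSON object that holds its "name" and its "arguments", one argument or row to a line. jog_arm: Moves the arm, as the interface text tells. Its arguments: {"type":"object","properties":{"motion":{"type":"array"},"force":{"type":"number"}},"required":["motion"]}

```bash
mkdir -p pics; python3 - <<'E'
from workcell import bot
import cv2,numpy as np
for n in("scene","top"):
    p,d=bot.read_camera(n); cv2.imwrite(f"pics/{n}0.png",p[:,:,::-1]); np.savez(f"{n}0.npz",p=p,d=d); print(bot.get_calibration(n))
print(bot.read_state())
E
```

```text
{'vfov': 51.53658924623028, 'cx': 322.6300606618867, 'cy': 239.29873528240697, 'rvec': array([ 2.30493838,  1.12355087, -0.34061488]), 'tvec': array([-0.33583132, -0.25020127,  1.27652247])}
{'vfov': 51.862698075206985, 'cx': 316.03905906704557, 'cy': 237.65475190152162, 'rvec': array([ 2.1546539, -2.1268116,  0.2119657]), 'tvec': array([0.02984793, 0.51575662, 1.02801449])}
{'time': 0.1, 'q': array([ 1.22109139e+00,  2.64677057e-01,  1.60524731e+00,  9.62094330e-06,
        1.27370258e+00, -3.69054898e-02]), 'joint_vel': array([ 0.00020936, -0.00155633, -0.00342383,  0.00013309,  0.00087021,
       -0.0015421 ]), 'joint_torque': array([-5.32576796e-04, -5.16703534e+01, -3.68593633e+01, -8.99311431e-05,
        6.30950250e-03, -1.20989800e-06]), 'tool_pos': array([0.20748767, 0.64162056, 0.2300817 ]), 'tcp_rot': array([-0.48928542, -3.10285068,  0.00313278]), 'wrist_force': array([ 0.43055465, -0.0303841 , -0.11033642]), 'torque': array([-0.06616135,  0.00800124,  0.04006358]), 'grip_force': 0.0, 'width': 0.9996165591015219}
```

View pics/scene0.png

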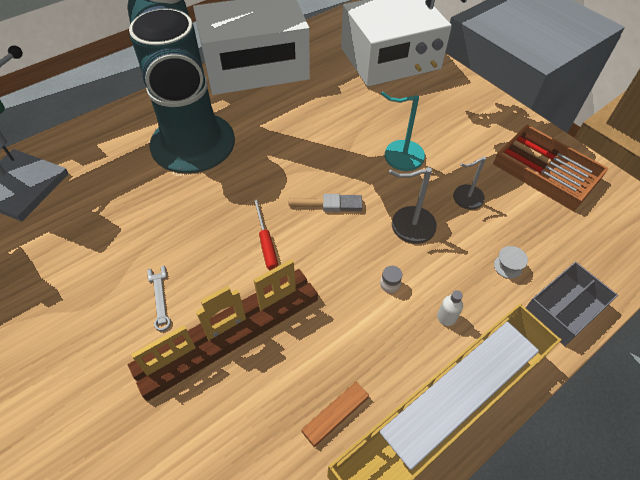

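View pics/top0.png

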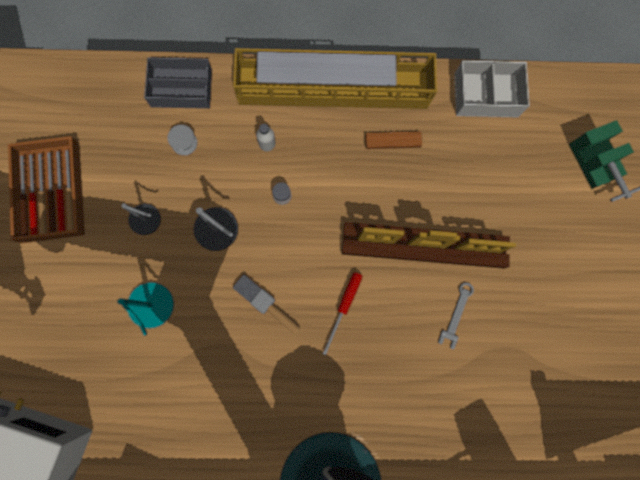

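The end frame is the middle one in the rack: scene (220,313), top (435,240). The larger non-turquoise stand is at scene (413,222), top (215,228), with its tip toward top (198,210). Next I'll measure both from depth.

```bash
cat > h.py <<'E'
import cv2,numpy as np
from workcell import bot
def cal(n):
    c=bot.get_calibration(n); f=240/np.tan(np.radians(c["vfov"]/2))
    return np.array([[f,0,c["cx"]],[0,f,c["cy"]],[0,0,1]]),cv2.Rodrigues(c["rvec"])[0],c["tvec"]
def cloud(n,d):
    K,R,t=cal(n); v,u=np.mgrid[:480,:640]
    pc=np.stack([(u-K[0,2])/K[0,0]*d,(v-K[1,2])/K[1,1]*d,d],-1)
    w=(pc-t)@R; w[d==0]=np.nan
    return w
def proj(n,P):
    K,R,t=cal(n); q=(np.atleast_2d(P)@R.T+t)@K.T
    return q[:,:2]/q[:,2:]
def grab(n,tag):
    p,d=bot.read_camera(n); np.savez(f"{tag}.npz",p=p,d=d); return p,d
E
python3 - <<'E'
from h import *
np.set_printoptions(precision=4,suppress=True)
print(proj("top",[[0,0,0],[.208,.642,.23]]),proj("scene",[[0,0,0],[.208,.642,.23]]))
W={};P={}
for n,roi in (("scene",(300,500,130,290)),("top",(170,240,160,250))):
    z=np.load(n+"0.npz"); w=cloud(n,z["d"]); W[n]=w;P[n]=z["p"]
print("z0",np.nanmedian(W["top"][300:340,380:420,2]),np.nanmedian(W["scene"][400:440,200:260,2]))
# stand
for n,(a,b,c,d) in (("scene",(375,450,155,250)),("top",(185,245,195,255))):
    w=W[n][c:d,a:b].reshape(-1,3)
    base=w[(w[:,2]>.006)&(w[:,2]<.03)]; rod=w[(w[:,2]>.15)]
    print(n,"base",len(base),base.min(0),base.max(0),"rod",len(rod))
    if len(rod)>5:
        l=cv2.fitLine(rod[:,:2].astype(np.float32),cv2.DIST_HUBER,0,.01,.01).ravel(); s=(rod[:,:2]-l[2:])@l[:2]
        print(l,np.degrees(np.arctan2(l[1],l[0])),"ends",l[2:]+s.min()*l[:2],l[2:]+s.max()*l[:2],rod[:,2].max())
# frames
for n,(a,b,c,d) in (("scene",(125,325,255,405)),("top",(335,520,215,275))):
    w=W[n][c:d,a:b].reshape(-1,3); r=w[(w[:,2]>.022)&(w[:,2]<.034)]
    rect=cv2.minAreaRect(r[:,:2].astype(np.float32)); print(n,"rack",rect)
    h=w[w[:,2]>.125]; print(n,"high",len(h),h.min(0),h.max(0)); 
    l=cv2.fitLine(h[:,:2].astype(np.float32),cv2.DIST_HUBER,0,.01,.01).ravel();s=(h[:,:2]-l[2:])@l[:2]; print(l,"ends",s.min(),s.max(),np.degrees(np.arctan2(l[1],l[0])), l[2:]+l[:2]*(s.min()+s.max())/2)
for n,(a,b,c,d),k in (("scene",(370,480,150,260),6),("scene",(125,325,255,405),4)):
    cv2.imwrite(f"pics/c{a}.png",cv2.resize(P[n][c:d,a:b,::-1],None,fx=k if k<5 else 5,fy=k if k<5 else 5,interpolation=cv2.INTER_CUBIC))
E
```

```text
[[330.3697 485.2812]
 [-46.0182 394.3899]] [[191.8342 141.8531]
 [443.9048   8.8934]]
z0 -0.0005145700221973117 0.0008910654998189366
scene base 1681 [0.345  0.1789 0.0061] [0.5937 0.4389 0.0293] rod 249
[0.6053 0.796  0.533  0.2426] 52.750416 ends [0.4985 0.1972] [0.5491 0.2638] 0.18953618093801858
top base 1317 [0.4901 0.2069 0.006 ] [0.597  0.3096 0.0294] rod 200
[0.5824 0.8129 0.5209 0.2354] 54.38134 ends [0.4938 0.1976] [0.5421 0.2649] 0.18909676505254217
scene rack ((0.4770788252353668, -0.2063160091638565), (0.370076984167099, 0.1425495743751526), 86.07284545898438)
scene high 837 [ 0.5039 -0.2497  0.125 ] [ 0.5269 -0.0569  0.1629]
[ 0.0642  0.9979  0.5155 -0.1828] ends -0.06734736430319081 0.12578625583824418 86.32125 [ 0.5174 -0.1536]
top rack ((0.48559924960136414, -0.20807872712612152), (0.3713158369064331, 0.11562507599592209), 85.79798126220703)
top high 442 [ 0.5011 -0.2499  0.125 ] [ 0.5233 -0.0573  0.1632]
[ 0.0805  0.9968  0.5076 -0.193 ] ends -0.056882190082475324 0.13615119070713405 85.3823 [ 0.5108 -0.1535]
```

View pics/c370.png

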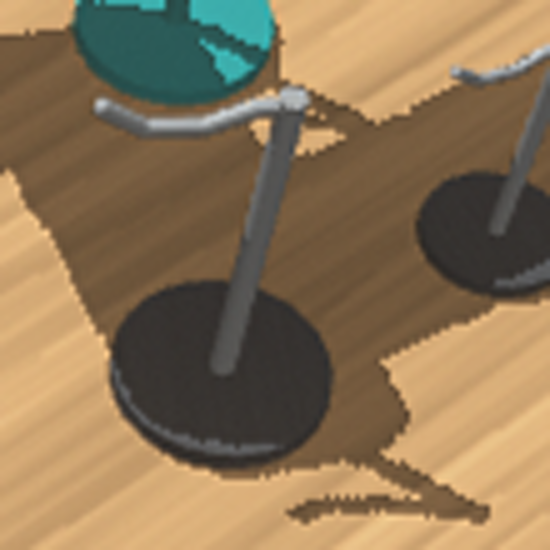

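View pics/c125.png

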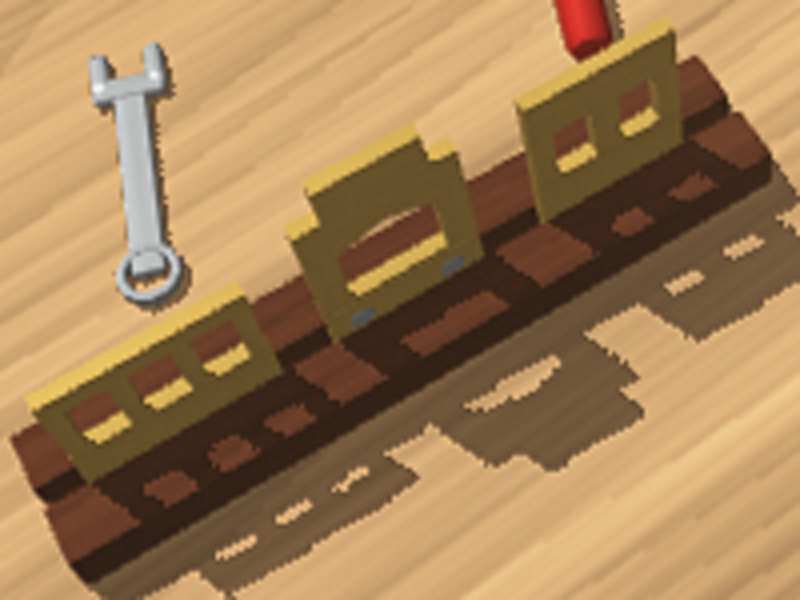

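```bash
cat > fit.py <<'E'
from h import *
from scipy.optimize import least_squares
from scipy.spatial.transform import Rotation as Ro
def seg(p,a,b,r):
    a=np.array(a);b=np.array(b);d=b-a;t=np.clip((p-a)@d/(d@d),0,1);return np.linalg.norm(p-a-t[:,None]*d,axis=1)-r
def box(p,lo,hi):
    c=(np.array(lo)+hi)/2;h=(np.array(hi)-lo)/2;q=abs(p-c)-h
    return np.linalg.norm(np.maximum(q,0),axis=1)+np.minimum(q.max(1),0)
def stand_sdf(p):
    A=[(0,0,.182),(-.033,0,.170),(-.057,0,.170),(-.075,0,.182)]
    return np.min([seg(p,A[i],A[i+1],.004) for i in range(3)]+[seg(p,(0,0,.02),(0,0,.18),.006)],axis=0)
def frame_sdf(p):
    B=[((-.004,-.026,.0),(.004,.026,.05)),((-.004,-.04,0),(.004,.04,.024)),((-.004,-.04,-.097),(.004,-.025,0)),((-.004,.025,-.097),(.004,.04,0)),((-.004,-.04,-.097),(.004,.04,-.052))]
    return np.min([box(p,*b) for b in B],axis=0)
def fit(sdf,p,x0,f,n=4,keep=.012):
    # x0: x,y,z,yaw,lean ; f: mask of free
    x0=np.array(x0,float);f=np.array(f,bool)
    def full(v): x=x0.copy();x[f]=v;return x
    def res(v,P): x=full(v);return sdf((P-x[:3])@Ro.from_euler("ZY",x[3:5]).as_matrix())
    P=p;v=x0[f]
    for i in range(n):
        v=least_squares(res,v,loss="soft_l1",f_scale=.002,args=(P,)).x
        P=p[abs(res(v,p))<keep/(i+1)+.003]
    return full(v),len(P),np.sqrt(np.mean(res(v,P)**2))
E
python3 - <<'E'
from fit import *
np.set_printoptions(precision=4,suppress=True)
S=[];F=[]
for n,(a,b,c,d),(e,g,h,i) in (("scene",(375,450,155,250),(185,265,270,350)),("top",(185,245,195,255),(380,490,215,275))):
    w=cloud(n,np.load(n+"0.npz")["d"])
    s=w[c:d,a:b].reshape(-1,3);s=s[(s[:,2]>.04)&(np.hypot(*(s[:,:2]-[.53,.24]).T)<.09)]
    f=w[h:i,e:g].reshape(-1,3);f=f[(f[:,2]>.045)&(f[:,2]<.18)&(f[:,1]<-.115)&(f[:,1]>-.225)&(f[:,0]>.47)]
    S.append(s);F.append(f)
S.append(np.vstack(S));F.append(np.vstack(F))
for s,f in zip(S,F):
    print("stand",fit(stand_sdf,s,[.545,.262,0,.94,0],[1,1,1,1,0]))
    print("frame",fit(frame_sdf,f,[.513,-.17,.109,-.07,0],[1,1,1,1,1]))
E
```

```text
stand (array([0.5427, 0.2612, 0.0023, 0.9382, 0.    ]), 452, np.float64(0.0012497143202669255))
frame (array([ 0.5135, -0.1708,  0.135 , -0.0755, -0.0014]), 807, np.float64(0.0021315477201537076))
stand (array([0.54  , 0.2602, 0.0009, 0.9261, 0.    ]), 247, np.float64(0.0012266230363008927))
frame (array([ 0.511 , -0.1659,  0.1336, -0.071 , -0.0019]), 369, np.float64(0.002253173858214014))
stand (array([0.5418, 0.2609, 0.002 , 0.9389, 0.    ]), 699, np.float64(0.0014774929828265907))
frame (array([ 0.5129, -0.1699,  0.1344, -0.0719, -0.0015]), 1163, np.float64(0.0023475972827129723))
```

```bash
python3 - <<'E'
from fit import *
np.set_printoptions(precision=4,suppress=True)
F=[]
for n,(e,g,h,i) in (("scene",(185,265,270,350)),("top",(380,490,215,275))):
    w=cloud(n,np.load(n+"0.npz")["d"])
    f=w[h:i,e:g].reshape(-1,3);f=f[(f[:,2]>.045)&(f[:,2]<.18)&(f[:,1]<-.115)&(f[:,1]>-.225)&(f[:,0]>.49)]
    print(n,np.histogram(f[:,2],bins=np.arange(.045,.18,.01))[0])
    t=f[f[:,2]>.14]; print("narrow top y",np.percentile(t[:,1],[1,99]),"x",np.percentile(t[:,0],[2,98]),"zmax",t[:,2].max())
    t=f[f[:,2]>.157]; print(" topface",t.mean(0),len(t),t.min(0),t.max(0)); F.append(f)
F.append(np.vstack(F))
for f in F:
    print(fit(frame_sdf,f,[.513,-.165,.1115,-.07,0],[1,1,0,1,1]));print(fit(frame_sdf,f,[.513,-.165,.1115,-.07,0],[1,1,1,1,1],keep=.006))
E
```

```text
scene [ 98 133  46  45  42  43 108 112 164  97  71 138   0]
narrow top y [-0.2246 -0.1846] x [0.5067 0.517 ] zmax 0.16292009797997561
 topface [ 0.5115 -0.2044  0.1595] 122 [ 0.5058 -0.2249  0.1571] [ 0.5168 -0.1847  0.1629]
top [53 80 18 13 16 26 33 44 94 35 26 90  0]
narrow top y [-0.2245 -0.184 ] x [0.5031 0.5123] zmax 0.16321765502524155
 topface [ 0.5081 -0.2055  0.159 ] 71 [ 0.5027 -0.2248  0.1572] [ 0.5123 -0.1855  0.1632]
(array([ 0.5132, -0.1763,  0.1115, -0.0767, -0.0035]), 749, np.float64(0.002112252425493375))
(array([ 0.5136, -0.1697,  0.1351, -0.0759, -0.0009]), 756, np.float64(0.001679840780048735))
(array([ 0.5107, -0.1706,  0.1115, -0.0707, -0.0025]), 326, np.float64(0.0023394208698475864))
(array([ 0.511 , -0.1654,  0.1335, -0.0703, -0.0029]), 341, np.float64(0.0017440242470173229))
(array([ 0.5125, -0.176 ,  0.1115, -0.073 , -0.002 ]), 1068, np.float64(0.0023178929780770727))
(array([ 0.5129, -0.169 ,  0.1345, -0.0712, -0.0019]), 1080, np.float64(0.0019198156880598765))
```

```bash
python3 - <<'E'
from fit import *
np.set_printoptions(precision=4,suppress=True)
F=[]
for n,(e,g,h,i) in (("scene",(180,270,270,360)),("top",(380,490,215,275))):
    w=cloud(n,np.load(n+"0.npz")["d"])
    f=w[h:i,e:g].reshape(-1,3);f=f[(f[:,2]>.045)&(f[:,2]<.18)&(f[:,1]<-.16)&(f[:,1]>-.265)&(f[:,0]>.49)]
    t=f[f[:,2]>.14]; print("narrow top y",np.percentile(t[:,1],[1,99]),"x",np.percentile(t[:,0],[2,98]),"zmax",t[:,2].max())
    F.append(f)
F.append(np.vstack(F))
for f in F: print(fit(frame_sdf,f,[.511,-.21,.1115,-.07,0],[1,1,1,1,1]))
s=bot.read_state(); print(Ro.from_rotvec(s["tcp_rot"]).as_matrix(),s["tool_pos"])
E
```

```text
narrow top y [-0.2357 -0.1847] x [0.5063 0.5168] zmax 0.16292009797997561
narrow top y [-0.2349 -0.184 ] x [0.5023 0.5123] zmax 0.16321765502524155
(array([ 0.5106, -0.2098,  0.1099, -0.0714, -0.0023]), 1265, np.float64(0.0009865947618757196))
(array([ 0.5079, -0.2103,  0.109 , -0.0732,  0.0007]), 553, np.float64(0.00111378319148723))
(array([ 0.51  , -0.2102,  0.1097, -0.0714, -0.0012]), 1818, np.float64(0.00140186477751164))
[[-0.9515  0.3077 -0.0007]
 [ 0.3077  0.9515 -0.0019]
 [ 0.0001 -0.002  -1.    ]] [0.2075 0.6416 0.2301]
```

Request:
{"name": "jog_arm", "arguments": {
  "motion": [
    [1,0,0,-4,7],
    [1,0,0,-4,7],
    [1,0,0,-4,7],
    [1,0,0,-4,7],
    [1,0,0,-4,7],
    [1,0,0,-4,7],
    [1,0,0,-4,7],
    [1,0,0,-4,7],
    [1,0,0,-4,7],
    [1,0,0,-4,7]
  ],
  "force": 60
}}

```text
time: 0.93
tool_pos: [0.2075, 0.6419, 0.2706]
tcp_rot: [2.187, 2.254, -0.002]
wrist_force: [0.1, -0.9, -0.6]
width: 1.003
grip_force: 0.0
```

Request:
{"name": "jog_arm", "arguments": {
  "motion": [
    [1,0,0,0,6.2],
    [1,-20,20,0,0],
    [1,-30,20,0,0],
    [1,-30,20,0,0],
    [1,-30,20,0,0],
    [1,-30,20,0,0],
    [1,-30,20,0,0],
    [1,-30,20,0,0],
    [1,-30,20,0,0],
    [1,-30,10,0,0]
  ]
}}

```text
time: 1.77
tool_pos: [0.3599, 0.3687, 0.2708]
tcp_rot: [2.3, 2.139, -0.0]
wrist_force: [1.3, 0.1, 0.0]
width: 0.999
grip_force: 0.0
```

Request:
{"name": "jog_arm", "arguments": {
  "motion": [
    [1,-33,11,0,0],
    [1,-33,11,0,0],
    [1,-33,11,0,0],
    [1,-33,11,0,0],
    [1,-33,11,0,0],
    [1,-33,11,0,0],
    [1,-33,11,0,0],
    [1,-33,11,0,0],
    [1,-33,11,0,0],
    [1,-33,11,0,0]
  ]
}}

```text
time: 2.6
tool_pos: [0.4443, 0.0319, 0.271]
tcp_rot: [-2.3, -2.14, 0.0]
wrist_force: [0.6, -0.1, -0.0]
width: 0.999
grip_force: 0.0
```

Request:
{"name": "jog_arm", "arguments": {
  "motion": [
    [1,-30,10,0,0],
    [1,-30,10,0,0],
    [1,-30,10,0,0],
    [1,-30,10,0,0],
    [1,-30,10,0,0],
    [1,-30,10,0,0],
    [1,-30,10,0,0],
    [1,-20,8,0,0],
    [1,0,0,0,0],
    [1,0,0,0,0]
  ]
}}

```text
time: 3.43
tool_pos: [0.5055, -0.2022, 0.2704]
tcp_rot: [-2.301, -2.136, 0.001]
wrist_force: [0.0, -0.3, 0.1]
width: 1.001
grip_force: 0.0
```

```bash
cat > go.py <<'E'
import sys
from fit import *
# target TCP x y z, tool-y angle deg
def go(x,y,z,ang):
    s=bot.read_state();R=Ro.from_rotvec(s["tcp_rot"]).as_matrix()
    a=np.degrees(np.arctan2(R[1,1],R[0,1]))
    print("t",s["time"],"pos",s["tool_pos"].round(4),"shift mm",((np.array([x,y,z])-s["tool_pos"])@R*1000).round(1),"twist",round(a-ang,2),"tilt",R[:2,2].round(4),"q",s["q"].round(2))
if __name__=="__main__": go(*map(float,sys.argv[1:]))
E
python3 go.py .5095 -.210 .1265 -4.1
```

```text
t 3.4333 pos [ 0.5055 -0.2022  0.2704] shift mm [ -7.6   4.8 143.9] twist -0.15 tilt [-0.0015  0.001 ] q [-0.43 -0.01  1.83  0.    1.31 -0.35]
```

Request:
{"name": "jog_arm", "arguments": {
  "motion": [
    [1,-7.6,4.8,4,0],
    [1,0,0,20,0],
    [1,0,0,25,0],
    [1,0,0,25,0],
    [1,0,0,20,0],
    [1,0,0,20,0],
    [1,0,0,15,0],
    [1,0,0,10,0],
    [1,0,0,5,0],
    [1,0,0,0,0]
  ]
}}

```text
time: 4.27
tool_pos: [0.5094, -0.2084, 0.1261]
tcp_rot: [-2.297, -2.14, 0.001]
wrist_force: [-0.6, 0.6, 0.2]
width: 1.0
grip_force: 0.0
```

```bash
python3 - <<'E'
from h import *
p,d=grab("scene","s1"); cv2.imwrite("pics/s1.png",cv2.resize(p[190:390,130:330,::-1],None,fx=3,fy=3,interpolation=cv2.INTER_CUBIC))
E
python3 go.py .5095 -.210 .1265 -4.1
```

```text
t 4.3167 pos [ 0.5101 -0.2089  0.1272] shift mm [-1.2 -0.5  0.7] twist 0.02 tilt [-0.0003  0.0002] q [-0.43  0.12  1.98  0.    1.05 -0.36]
```

View pics/s1.png

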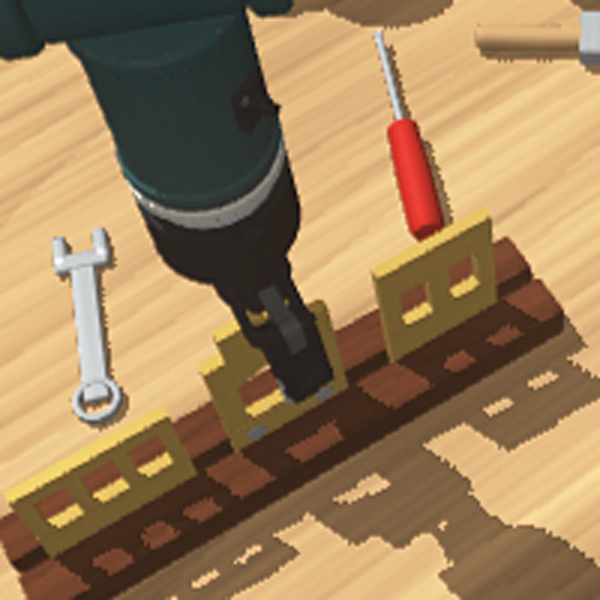

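The fingers straddle the middle frame's header, with the near finger at crop (300,350), and the neighbours are clear. Now I'll close.

Request:
{"name": "jog_arm", "arguments": {
  "motion": [
    [0.5,-1,0,0,0],
    [0,0,0,0,0],
    [-0.5,0,0,0,0],
    [-1,0,0,0,0],
    [-1,0,0,0,0],
    [-1,0,0,0,0],
    [-1,0,0,0,0],
    [-1,0,0,0,0],
    [-1,0,0,0,0],
    [-1,0,0,0,0]
  ],
  "force": 60
}}

```text
time: 5.15
tool_pos: [0.5101, -0.2104, 0.1277]
tcp_rot: [2.3, 2.14, -0.0]
wrist_force: [-1.8, 0.1, 4.2]
width: 0.087
grip_force: 59.8
```

Request:
{"name": "jog_arm", "arguments": {
  "motion": [
    [-1,0,0,-2,0],
    [-1,0,0,-4,0],
    [-1,0,0,-6,0],
    [-1,0,0,-8,0],
    [-1,0,0,-20,0],
    [-1,0,0,-25,0],
    [-1,0,0,-30,0],
    [-1,0,0,-30,0],
    [-1,0,0,-25,0],
    [-1,0,0,-10,0]
  ]
}}

```text
time: 5.98
tool_pos: [0.512, -0.2111, 0.2927]
tcp_rot: [2.295, 2.135, 0.005]
wrist_force: [0.6, -0.1, -4.8]
width: 0.085
grip_force: 59.0
```

```bash
python3 - <<'E'
from h import *
p,d=grab("scene","s2"); cv2.imwrite("pics/s2.png",cv2.resize(p[100:390,130:380,::-1],None,fx=2,fy=2))
E
python3 go.py .4733 .1682 .29 53.6; python3 -c "from h import *;print(bot.read_state()['wrist_force'],bot.read_state()['width'])"
```

```text
t 6.0333 pos [ 0.5123 -0.2113  0.2931] shift mm [375.7 -66.2   1.4] twist -57.72 tilt [ 0.0081 -0.0037] q [-0.44 -0.    1.79  0.    1.35 -0.36]
[ 0.80714265 -0.88002    -3.49756447] 0.08432539640971114
```

View pics/s2.png

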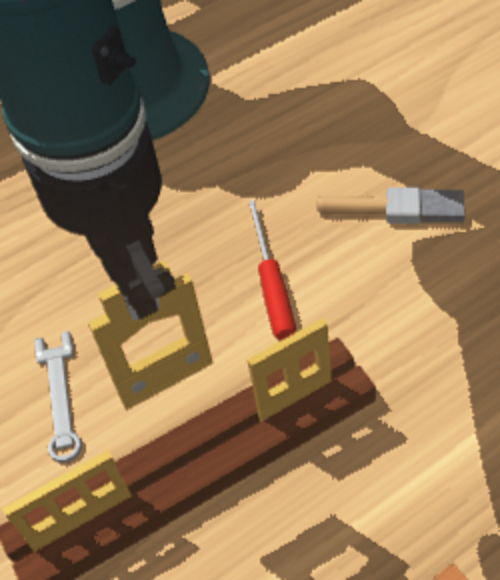

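The frame is held upright and clear of the rack, and both neighbours still stand. Moving on.

Request:
{"name": "jog_arm", "arguments": {
  "motion": [
    [-1,10,-3,0,0],
    [-1,20,-5,0,0],
    [-1,28,-5,0,0],
    [-1,30,-5,0,0],
    [-1,30,-5,0,0],
    [-1,30,-5,0,0],
    [-1,28,-5,0,0],
    [-1,20,-4,0,0],
    [-1,10,-3,0,-3],
    [-1,4,0,0,-5]
  ]
}}

```text
time: 6.87
tool_pos: [0.4822, 0.0048, 0.2839]
tcp_rot: [-2.135, -2.297, 0.005]
wrist_force: [-0.7, 0.0, -5.9]
width: 0.078
grip_force: 58.9
```

Request:
{"name": "jog_arm", "arguments": {
  "motion": [
    [-1,0,0,0,-6],
    [-1,0,0,0,-7],
    [-1,0,0,0,-7],
    [-1,0,0,0,-7],
    [-1,0,0,0,-7],
    [-1,0,0,0,-6],
    [-1,0,0,0,-5],
    [-1,0,0,0,-3],
    [-1,0,0,0,-1.7],
    [-1,0,0,0,0]
  ]
}}

```text
time: 7.7
tool_pos: [0.483, 0.0027, 0.2841]
tcp_rot: [-0.979, -2.98, 0.002]
wrist_force: [-0.2, 0.3, -6.3]
width: 0.083
grip_force: 58.9
```

```bash
python3 go.py .4733 .1682 .29 53.6
```

```text
t 7.7 pos [0.483  0.0027 0.2841] shift mm [105.9 127.5  -5.7] twist 0.03 tilt [-0.0055  0.0006] q [-0.05 -0.13  1.93  0.    1.35 -0.98]
```

Request:
{"name": "jog_arm", "arguments": {
  "motion": [
    [-1,5,5,0,0],
    [-1,12,12,0,0],
    [-1,18,16,0,0],
    [-1,18,17,0,0],
    [-1,18,17,0,0],
    [-1,17,16,0,0],
    [-1,12,12,0,0],
    [-1,6,5,0,0],
    [-1,0,0,0,0],
    [-1,0,0,0,0]
  ]
}}

```text
time: 8.53
tool_pos: [0.4586, 0.1454, 0.2866]
tcp_rot: [-0.98, -2.984, 0.002]
wrist_force: [-0.4, -0.7, -6.6]
width: 0.083
grip_force: 59.0
```

```bash
cat > meas.py <<'E'
from fit import *
np.set_printoptions(precision=4,suppress=True)
s=bot.read_state();tp=s["tool_pos"];R=Ro.from_rotvec(s["tcp_rot"]).as_matrix();yaw=np.arctan2(R[1,1],R[0,1])
F=[];o=tp-[0,0,.018]
for n in("scene","top"):
    p,d=grab(n,"m_"+n); w=cloud(n,d).reshape(-1,3)
    l=(w-o)@Ro.from_euler("Z",yaw).as_matrix()
    # frame below the fingers, and shoulders beside them
    m=(abs(l[:,0])<.012)&(abs(l[:,1])<.05)&(l[:,2]<.06)&(l[:,2]>-.11)&((l[:,2]<-.005)|(abs(l[:,1])>.017))
    F.append(w[m])
F.append(np.vstack(F))
for f in F:
    x,n,r=fit(frame_sdf,f,[*o,yaw,0],[1,1,1,1,1],keep=.008); print(x,n,r,"rel tcp",x[:3]-tp)
c,si=np.cos(.9345),np.sin(.9345);d=x[:2]-[.5415,.2608]
print("frame in stand:",d@[c,si],d@[-si,c],x[2]-.0015,"yawdiff deg",np.degrees(x[3]-.9345))
E
python3 meas.py; python3 go.py .4733 .1682 .22 53.6
```

```text
[0.4609 0.1454 0.269  0.9324 0.006 ] 540 0.0008275733143569559 rel tcp [ 0.0023  0.     -0.0176]
[0.4586 0.1443 0.2681 0.9323 0.0032] 260 0.0006517296627848453 rel tcp [ 0.0001 -0.001  -0.0185]
[0.4602 0.1447 0.2687 0.9604 0.0027] 800 0.0009550281070108618 rel tcp [ 0.0017 -0.0007 -0.018 ]
frame in stand: -0.1417081224915766 -0.0036513477911761243 0.2671554961677345 yawdiff deg 1.4867871022708201
t 8.6333 pos [0.459  0.1446 0.2869] shift mm [ 2.5 27.5 66.9] twist -0.06 tilt [-0.0005 -0.0009] q [ 0.25 -0.14  1.93 -0.    1.35 -0.68]
```

Request:
{"name": "jog_arm", "arguments": {
  "motion": [
    [-1,1,0,4,0],
    [-1,1,0,10,0],
    [-1,1,0,14,0],
    [-1,0,0,14,0],
    [-1,0,0,12,0],
    [-1,0,0,8,0],
    [-1,0,0,4,0],
    [-1,0,0,0,0],
    [-1,0,0,0,0]
  ]
}}

```text
time: 9.38
tool_pos: [0.4569, 0.1472, 0.2214]
tcp_rot: [0.982, 2.984, 0.0]
wrist_force: [0.1, 0.1, -5.9]
width: 0.085
grip_force: 58.9
```

```bash
python3 meas.py; python3 - <<'E'
from h import *
p=np.load("m_scene.npz")["p"]; cv2.imwrite("pics/s3.png",cv2.resize(p[70:260,300:460,::-1],None,fx=3,fy=3,interpolation=cv2.INTER_CUBIC))
E
```

```text
[0.4594 0.1471 0.2036 0.935  0.0031] 455 0.0008435471190618009 rel tcp [ 0.0025 -0.0001 -0.0178]
[0.4572 0.1468 0.2035 0.9369 0.0012] 186 0.000899330326838635 rel tcp [ 0.0003 -0.0003 -0.0179]
[0.4589 0.1466 0.2037 0.9532 0.0012] 641 0.0009420450115682184 rel tcp [ 0.002  -0.0006 -0.0177]
frame in stand: -0.14094575059966213 -0.00141295254408283 0.20217868379612838 yawdiff deg 1.0705933505846557
```

View pics/s3.png

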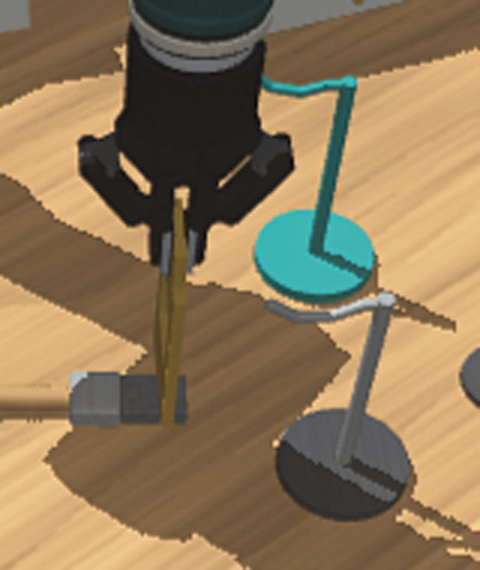

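The frame is edge-on at crop (172,320), beyond the tip at crop (272,306) and at threading height. Threading along +y of the tool.

Request:
{"name": "jog_arm", "arguments": {
  "motion": [
    [-1,1,4,0,0],
    [-1,0,8,0,0],
    [-1,0,10,0,0],
    [-1,0,12,0,0],
    [-1,0,12,0,0],
    [-1,0,10,0,0],
    [-1,0,6,0,0],
    [-1,0,0,0,0]
  ]
}}

```text
time: 10.15
tool_pos: [0.4937, 0.1992, 0.2212]
tcp_rot: [0.98, 2.985, 0.001]
wrist_force: [-0.9, -0.8, -5.9]
width: 0.088
grip_force: 59.0
```

Request:
{"name": "jog_arm", "arguments": {
  "motion": [
    [-1,0,6,0,0],
    [-1,0,10,0,0],
    [-1,0,10,0,0],
    [-1,0,6,0,0],
    [-1,0,2,0,0],
    [-1,0,0,0,0],
    [-1,0,0,0,0]
  ]
}}

```text
time: 10.73
tool_pos: [0.5127, 0.225, 0.2211]
tcp_rot: [-0.981, -2.984, 0.001]
wrist_force: [-0.6, 0.3, -5.4]
width: 0.083
grip_force: 58.9
```

```bash
python3 meas.py; python3 - <<'E'
from h import *
p=np.load("m_scene.npz")["p"]; cv2.imwrite("pics/s4.png",cv2.resize(p[70:260,330:490,::-1],None,fx=3,fy=3,interpolation=cv2.INTER_CUBIC))
E
```

```text
[0.5151 0.225  0.2036 0.9316 0.0039] 592 0.0008450087240561395 rel tcp [ 0.0024 -0.     -0.0176]
[0.5129 0.224  0.2022 0.9339 0.0026] 288 0.0009680761929033416 rel tcp [ 0.0002 -0.0011 -0.0189]
[ 0.5144  0.2242  0.2032  0.9559 -0.0013] 879 0.001083070726715658 rel tcp [ 0.0017 -0.0008 -0.0179]
frame in stand: -0.045513800726761804 8.941924699486136e-05 0.20172992291091557 yawdiff deg 1.2236925144991646
```

View pics/s4.png

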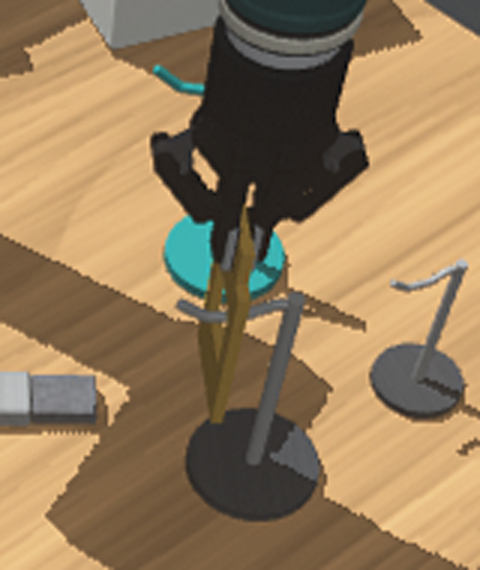

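The hook passes through the window (rod at crop (225,315), tip at (180,303)). I'll lower it now.

Request:
{"name": "jog_arm", "arguments": {
  "motion": [
    [-1,0,0,3,0],
    [-1,0,0,5,0],
    [-1,0,0,6,0],
    [-1,0,0,5,0],
    [-1,0,0,3,0],
    [-1,0,0,1,0],
    [-1,0,0,0,0],
    [-1,0,0,0,0]
  ]
}}

```text
time: 11.5
tool_pos: [0.5129, 0.2251, 0.1982]
tcp_rot: [-0.982, -2.984, 0.0]
wrist_force: [0.1, 0.3, -5.5]
width: 0.087
grip_force: 58.9
```

Request:
{"name": "jog_arm", "arguments": {
  "motion": [
    [-1,0,0,1,0],
    [-1,0,0,1,0],
    [-1,0,0,1,0],
    [-1,0,0,0,0]
  ]
}}

```text
time: 11.83
tool_pos: [0.5128, 0.225, 0.1951]
tcp_rot: [-0.982, -2.984, 0.0]
wrist_force: [-0.3, -0.0, -6.0]
width: 0.085
grip_force: 58.9
```

Request:
{"name": "jog_arm", "arguments": {
  "motion": [
    [-1,0,0,0.7,0],
    [-1,0,0,0.7,0],
    [-1,0,0,0,0]
  ]
}}

```text
time: 12.08
tool_pos: [0.5128, 0.225, 0.1937]
tcp_rot: [-0.982, -2.984, 0.0]
wrist_force: [-0.5, -0.1, -5.9]
width: 0.083
grip_force: 58.9
```

Request:
{"name": "jog_arm", "arguments": {
  "motion": [
    [-1,0,0,0.5,0],
    [-1,0,0,0.5,0],
    [-1,0,0,0,0]
  ]
}}

```text
time: 12.33
tool_pos: [0.513, 0.2251, 0.1932]
tcp_rot: [0.982, 2.984, 0.0]
wrist_force: [-0.5, 0.2, -4.9]
width: 0.082
grip_force: 59.3
```

Request:
{"name": "jog_arm", "arguments": {
  "motion": [
    [-1,0,0,0.5,0],
    [-1,0,0,0,0]
  ]
}}

```text
time: 12.5
tool_pos: [0.5131, 0.2251, 0.193]
tcp_rot: [0.982, 2.984, 0.001]
wrist_force: [0.1, -0.2, -1.7]
width: 0.085
grip_force: 59.6
```

Request:
{"name": "jog_arm", "arguments": {
  "motion": [
    [-1,0,0,0.5,0],
    [-1,0,0,0,0]
  ]
}}

```text
time: 12.67
tool_pos: [0.5132, 0.2252, 0.1929]
tcp_rot: [0.982, 2.983, 0.001]
wrist_force: [-1.4, -1.3, 2.7]
width: 0.085
grip_force: 60.1
```

Request:
{"name": "jog_arm", "arguments": {
  "motion": [
    [-0.82,0,0,0,0],
    [-0.79,0,0,0,0],
    [-0.76,0,0,0,0],
    [-0.72,0,0,0,0],
    [-0.68,0,0,0,0],
    [-0.62,0,0,0,0],
    [-0.55,0,0,0,0],
    [-0.45,0,0,0,0],
    [-0.4,0,0,0,0],
    [-0.4,0,0,0,0]
  ]
}}

```text
time: 13.5
tool_pos: [0.5129, 0.2251, 0.1919]
tcp_rot: [0.982, 2.984, 0.0]
wrist_force: [0.2, -1.1, -0.2]
width: 0.299
grip_force: 0.0
```

```bash
python3 - <<'E'
from h import *
p,d=grab("scene","s5"); cv2.imwrite("pics/s5.png",cv2.resize(p[70:260,330:490,::-1],None,fx=3,fy=3,interpolation=cv2.INTER_CUBIC))
E
```

```text
(no output)
```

View pics/s5.png

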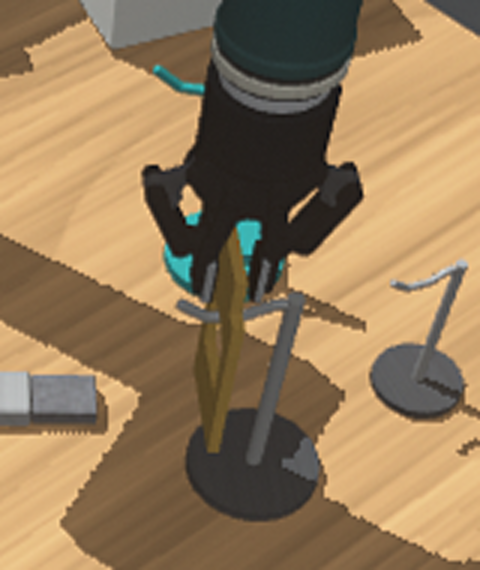

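The frame hangs upright on the rod (crop (225,320)) with the fingers open on both sides. I'll withdraw straight up.

Request:
{"name": "jog_arm", "arguments": {
  "motion": [
    [-0.4,0,0,-3,0],
    [-0.4,0,0,-6,0],
    [-0.4,0,0,-10,0],
    [-0.4,0,0,-15,0],
    [-0.4,0,0,-20,0],
    [-0.4,0,0,-20,0],
    [-0.4,0,0,-20,0],
    [-0.4,0,0,-20,0],
    [-0.4,0,0,-10,0],
    [-0.4,0,0,0,0]
  ]
}}

```text
time: 14.38
tool_pos: [0.5146, 0.2257, 0.3203]
tcp_rot: [0.98, 2.979, 0.007]
wrist_force: [-0.3, -0.5, 0.9]
width: 0.304
grip_force: 0.0
```

Request:
{"name": "jog_arm", "arguments": {
  "motion": [
    [-0.4,0,0,0,0],
    [-0.4,0,0,0,0],
    [-0.4,0,0,0,0],
    [-0.4,0,0,0,0],
    [-0.4,0,0,0,0],
    [-0.4,0,0,0,0],
    [-0.4,0,0,0,0],
    [-0.4,0,0,0,0],
    [-0.4,0,0,0,0],
    [-0.4,0,0,0,0]
  ]
}}

```text
time: 15.22
tool_pos: [0.5129, 0.2251, 0.3159]
tcp_rot: [0.982, 2.984, 0.0]
wrist_force: [0.0, -0.6, 0.8]
width: 0.302
grip_force: 0.0
```

```bash
python3 - <<'E'
from fit import *
np.set_printoptions(precision=4,suppress=True)
for k in range(3):
  p,d=grab("scene",f"e{k}"); w=cloud("scene",d).reshape(-1,3); l=(w-[.515,.225,.175])@Ro.from_euler("Z",.9345).as_matrix()
  m=(abs(l[:,0])<.025)&(abs(l[:,1])<.05)&(l[:,2]<.06)&(l[:,2]>-.11)
  print(fit(frame_sdf,w[m],[.515,.225,.175,.9345,0],[1]*5))
cv2.imwrite("pics/s6.png",p[:,:,::-1])
E
```

```text
(array([0.5175, 0.2238, 0.175 , 0.9348, 0.0014]), 786, np.float64(0.0012425030040766575))
(array([0.5176, 0.2237, 0.1752, 0.9307, 0.0007]), 791, np.float64(0.001305288491858079))
(array([0.5173, 0.2239, 0.1753, 0.9326, 0.0006]), 786, np.float64(0.0012374526151676018))
```

View pics/s6.png

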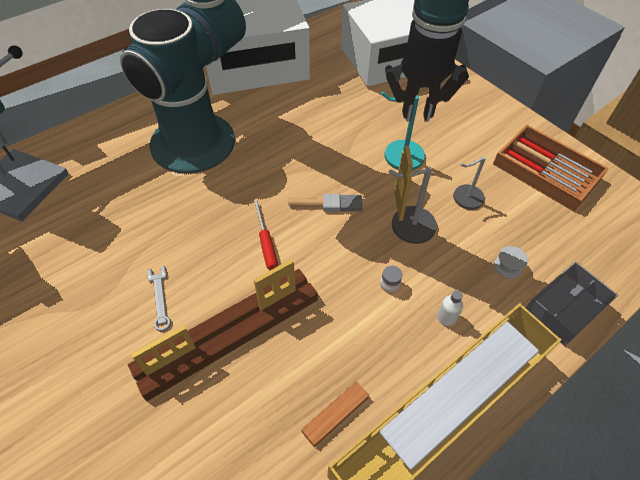

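The frame hangs upright and still at (405,185), the gripper is clear, and the two other frames stand in the rack at (165,350) and (275,285).

```bash
python3 -c "
from workcell import bot
print(bot.finish_job())"
```

```text
the job is handed in; nothing more can be done
None
```

The tall end frame hangs upright, still and released in the throat of the larger dark stand's hook; the other two frames are still standing in the rack, and I handed the job in at about 15 s.

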